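Set the sign pole to its length mark and squeeze the cam lever shut

ROBOT

A 6-joint arm with a two-finger parallel gripper is mounted at the origin on the work surface. World frame = base frame: x ahead of the robot, y to its left, z up, the work surface at z = 0. Lengths are in mm, angles in rad, forces in N, time in s.
With the tool pointing down it reaches from about 300 to 775 mm from the base axis. Payload 14.6 kg.
Tool frame: the origin (TCP) lies between the finger pads; the fingertips stand robot.tip_reach ahead of it and the grasp point (between the pads) is the TCP (robot.tip_reach is the distance from the TCP to the fingertips, in mm); z points along the fingers, y is the line along which they close (so a half turn about z gives the same grasp; the last joint's range is limited). The gripper opens to 85 mm and grips with 20 to 120 N. Pads are 22 mm wide; open, the fingers measure 114 mm over their backs; the gripper's body (76 mm by 85 mm) begins 54 mm behind the grasp point. The pads swing forward as they close: fully open they stand 13 mm farther back than shut.
Start: joints at [-1.233, 0.3, 1.521, -0, 1.321, -0.067], TCP at [216.602, -505.543, 250.281] pointing down, gripper open.
Joint ranges: [-3.03, 3.03], [-0.79, 2.21], [0.23, 2.52], [-1.04, 4.18], [0, 3.07], [-2.55, 2.55]. Speed limits (rad/s): [2.22, 2.22, 2.57, 3.14, 3.14, 3.14].

INTERFACE

Orientations are given as a 3x3 rotation matrix whose columns are the frame's x, y, z axes.
In Python, from rig import robot gives the robot as it stands.
- The arm moves only by the tool apply_moves, never from a script. Its arguments are lists of equal length, an entry for each row: "hand": the finger opening in mm, from 0 to 85.4; "translation": the shift along the tool's x, y, z in mm, a list of three; "yaw": the turn about the tool's z in rad. A call has 1 to 10 rows; each row is the pose to reach, as a shift and turn from the pose commanded when the call began, along the tool's axes at that moment; what a row does not reach only later rows make up. A row lasts 1/12 s, in which the tool goes at most 41.7 mm and 7.16 degrees, less where a joint would pass 70% of its speed; a pose out of reach is approached as far as the arm can. A call with a gripper value outside its range is refused whole. The fingers move at their own pace and stop on an object; "squeeze" is the grip in N (left out, the last holds). Time passes only in rows, so rows that repeat a pose let the fingers close. It gives the time, the measured TCP pose, the force, the opening and the grip force at its end, in the units of the state.
- robot.state(): the state, without advancing time (a new reading comes with each control period).
- robot.camera(name): name is "scene" or "top"; returns a dict with "pixels" (384x512x3 uint8, red, green, blue), "fx", "fy", "cx", "cy" (pixels), "extrinsics" (4x4, takes a point from world to camera coordinates). Camera axes: x right, y up, looking along -z (the intrinsics and any distortion apply to the point x, -y, -z); pixel columns grow to the right and rows downward; lengths in mm; the calibration is good to about 2 mm. A picture is of the moment at which its call begins. There is no depth.
- robot.hand_in(): hands the job in; it is judged then, once.
The state is a dict: "time": time; "q": joint angles; "qvel": joint speeds; "effort": joint torques, N m; "tool_pos": TCP position; "ee_rot": TCP orientation; "ft_force": force on the tool from outside, world axes, zero at the start; "wrist_torque": the same for the moment, N m; "opening": finger opening in mm; "gripper_force": force on a finger pad.
Only numpy, scipy, OpenCV 4.12 (cv2) and the standard library are available. Lean on these libraries where they do the work, as an engineer would, in place of code of your own. Each camera call takes 0.05 s, during which the arm holds its last target. There are 200 camera calls.

TASK

On the spice counter a telescopic sign pole lies in its length-setting cradle: draw its sprung leg out until the white pointer on the cross bar stands over the red mark on the scale, leaving the red cam lever open while you draw, and then, holding the leg on the mark, slide the lever fully shut by squeezing it towards the black grip block. Finish while still holding: the gripper stays closed on lever and grip block and keeps the leg on the mark. Leave the three spice jars where they stand.

Things in the scene. Friction and masses are not known exactly. Their poses are not given: they have to be found in the camera images.
- cradle: Fixed wooden board, 150 x 400 mm, 12 mm thick, carrying the sign pole lying down; origin on the work surface below the pole's axis. x runs across the pole towards the scale, y along the pole the way the leg is drawn out, z up. White scale strip along the board at x = 77 to 101 mm, top 26 mm above the work surface. The flat black sign frame is at the far -y end.
- collar_mouth (a point): Middle of the mouth of the black collar (42 mm in diameter) that ends the fixed aluminium sleeve (32 mm); the steel leg (22 mm) comes out here, along the cradle's y. On the pole's axis, 44 mm above the work surface, at x = 0, y = -38 mm on the cradle.
- leg (a joint): How far the leg is drawn out of the sleeve, in m: 0 is fully in (start), limit 0.150. A spring pulls it in with about 5 N at 0, rising to about 8 N at the limit; let go, it runs back in. The lever does not change this, so the leg must be held to the end.
- head (a point): Head on the leg's end, rigid with it: black grip block, and a cross bar beyond it (+y side). Axes as the cradle's; origin at work surface height below the pole's axis, 38 mm (+y) from the collar's mouth when the leg is fully in. Grip block: x -17 to 9, y 0 to 34, z 24 to 64 mm; its -x face is for one finger, the lever pad is opposite.
- cross_bar (a point): Centre of the black rubber cross bar of the head, in the head's axes at x = 0, y = 43, z = 46 mm. Bar: x -60 to 60, y 36 to 50, z 30 to 62 mm. It reaches out past block and lever on both sides, so open fingers standing at either side of block and lever, on the collar side of the bar, can push the bar outward with their edges and draw the leg out without squeezing the lever.
- grip (a point): Point in the head midway between the grip block's -x face and the lever's outer face when the lever is shut (those are then 30 mm apart): x = -2, y = 17, z = 46 mm in the head's axes. Room beside it on both sides for open fingers; nothing of the pole rises above 64 mm.
- lever (a joint): How far the red cam lever is slid shut, in m: 0 open (start, 0 to 0.002), 0.016 fully shut (hard stop). It slides across the pole along the head's -x, against about 5 N of friction, stays where it is left, and rides along with the leg.
- lever_face (a point): Centre of the outer (+x) face of the lever's red pad, the face to push. The pad is 7 mm thick (x), 32 mm along the pole (head y 1 to 33 mm), z from 28 to 64 mm, on the +x side of the grip block. This face lies at x = 29 mm in the head's axes when open (46 mm across pad and block) and at 13 mm when shut (30 mm across); 46 mm above the work surface.
- pointer (a point): White pointer on the +x end of the cross bar, 3 mm wide, reaching over the scale; this point is its tip, 43 mm along y and 83 mm along x from the head's origin, 35 mm above the work surface. It moves with the leg.
- mark_band (a point): Red mark clip across the white scale strip, 30 mm (across) x 10 mm (along the pole), 4 mm high; this point is the centre of its top, 30 mm above the work surface, axes as the cradle's. It is fixed during the job but set at a new place along the scale each time: the leg must be drawn out by 50 to 120 mm.
- jar_brown_mid (a point): Bystander: spice jar with brown contents and wooden lid, 86 mm in diameter, 126 mm high; point at the jar's middle, 50 mm up. z is the jar's axis.
- jar_green_mid (a point): Bystander: green spice jar with wooden lid, 74 mm in diameter, 106 mm high; point 40 mm up, z is the jar's axis.
- jar_amber_mid (a point): Bystander: amber spice jar with wooden lid, 80 mm in diameter, 116 mm high; point 45 mm up, z is the jar's axis.

How it is judged:
By the outcome, as a careful person would: the job done as asked, in the order asked, and still so for the second after the job is handed in, while the arm keeps its last pose, push and grip.
It also fails if it takes over 32 s, if anything falls off the work surface, if the arm or the gripper's body presses on something with over 40 N, if the wrist force passes 120 N, or if a joint passes its speed limit or range.

## Working session

There is one attempt and no reset: what is moved stays moved. The work goes in short steps, Python scripts to look and compute and a tool call to move; the robot and the scene stay as the last step left them, time stands still between calls to the robot, and variables do not carry over. Pictures are saved under pics/ and viewed, at most 10 in all, crops included, and the job is handed in when it is done.

Besides the shell and the picture viewer there is one more tool, called after "Request:" as a command line: name --pt "numbers of a row" for each row, then --argument value for the rest. apply_moves: Moves the arm, as the interface text tells. Its arguments: {"type":"object","properties":{"hand":{"type":"array"},"translation":{"type":"array"},"yaw":{"type":"array"},"squeeze":{"type":"number"}},"required":["hand","translation","yaw"]}

```bash
mkdir -p pics; ls
python3 - <<'E'
from rig import robot
import cv2,numpy as np
print(robot.state(), robot.tip_reach)
for n in("top","scene"):
    c=robot.camera(n); print(n,{k:(np.round(v,4).tolist() if k=="extrinsics" else v) for k,v in c.items() if k!="pixels"})
    im=c["pixels"][:,:,::-1]; cv2.imwrite(f"pics/{n}0_raw.png",im)
    cv2.imwrite(f"pics/{n}0.png",cv2.resize(im,(800,600),interpolation=cv2.INTER_CUBIC))
E
```

```text
pics
{'time': 0.0, 'q': array([-1.23260735e+00,  3.00495886e-01,  1.52160550e+00, -2.05387125e-06,
        1.32069867e+00, -6.66212341e-02]), 'qvel': array([ 1.14433507e-03, -1.14904646e-03, -4.06335076e-04,  2.95215226e-03,
       -6.63952129e-05, -9.37453787e-05]), 'effort': array([ 2.26396143e-03, -5.43492579e+01, -3.61795521e+01,  1.82574877e-05,
        3.96297779e-03,  2.85242328e-05]), 'tool_pos': array([ 216.52754118, -505.34583917,  249.69737374]), 'ee_rot': array([[ 9.19176976e-01,  3.93844544e-01, -4.02468960e-04],
       [ 3.93844742e-01, -9.19176274e-01,  1.13835337e-03],
       [ 7.83943468e-05, -1.20485849e-03, -9.99999271e-01]]), 'ft_force': array([1.33546019, 0.13690133, 0.36195126]), 'wrist_torque': array([ 0.00458428, -0.02549242, -0.01107594]), 'gripper_force': 0.0, 'opening': 85.56727731886156} 19.0
top {'fx': 477.98942454246753, 'fy': 477.98942454246753, 'cx': 253.18385152522907, 'cy': 189.22613616458293, 'extrinsics': [[-0.0023, -1.0, 0.0064, 133.3022], [0.9965, -0.0017, 0.0837, -558.9562], [-0.0837, 0.0065, 0.9965, -1003.9521], [0.0, 0.0, 0.0, 1.0]]}
scene {'fx': 499.12929408196936, 'fy': 499.12929408196936, 'cx': 255.33694042282377, 'cy': 183.38902806651757, 'extrinsics': [[0.7413, 0.671, 0.0159, -499.0454], [-0.4325, 0.4595, 0.7757, 128.7469], [0.5132, -0.5819, 0.6308, -1188.2187], [0.0, 0.0, 0.0, 1.0]]}
```

View pics/top0.png

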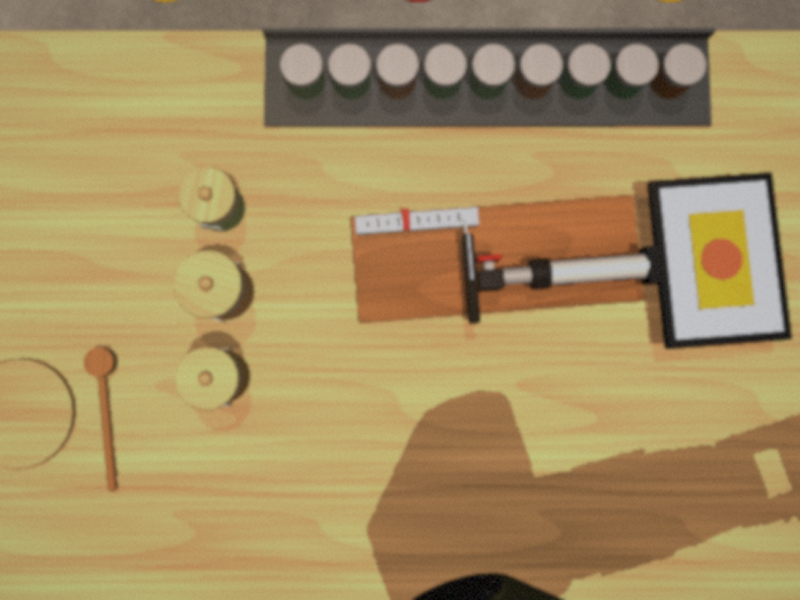

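View pics/scene0.png

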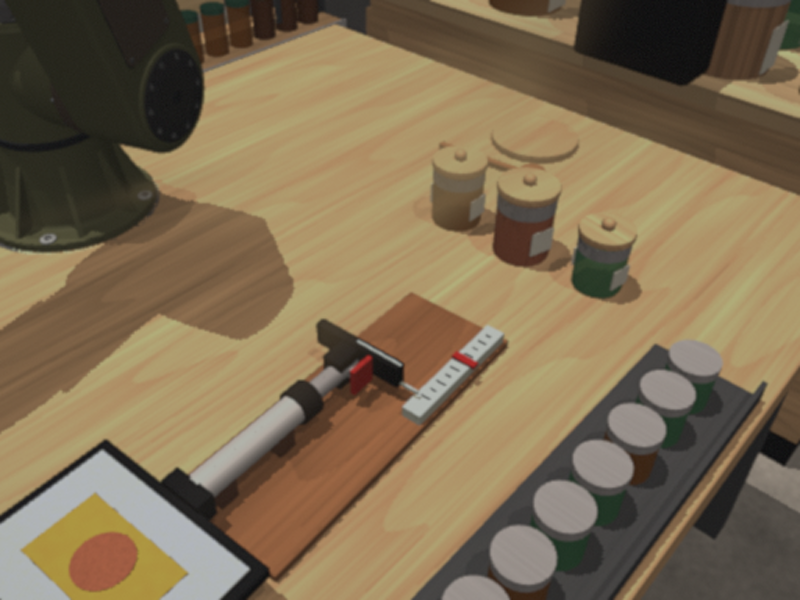

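Top view: pole along world +y (image left), bar near (470,275), scale above with the red mark at (406,219); jars at left around (207,195–380). The scene view shows the same, with the red lever at (361,374). I'll look at enlarged crops next.

Run:
```python
import cv2,numpy as np
t=cv2.imread("pics/top0_raw.png")[125:215,220:353]; s=cv2.imread("pics/scene0_raw.png")[180:300,190:330]
cv2.imwrite("pics/top1.png",cv2.resize(t,None,fx=6,fy=6,interpolation=cv2.INTER_CUBIC))
cv2.imwrite("pics/scene1.png",cv2.resize(s,None,fx=5,fy=5,interpolation=cv2.INTER_CUBIC))
```

```text
(no output)
```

View pics/top1.png

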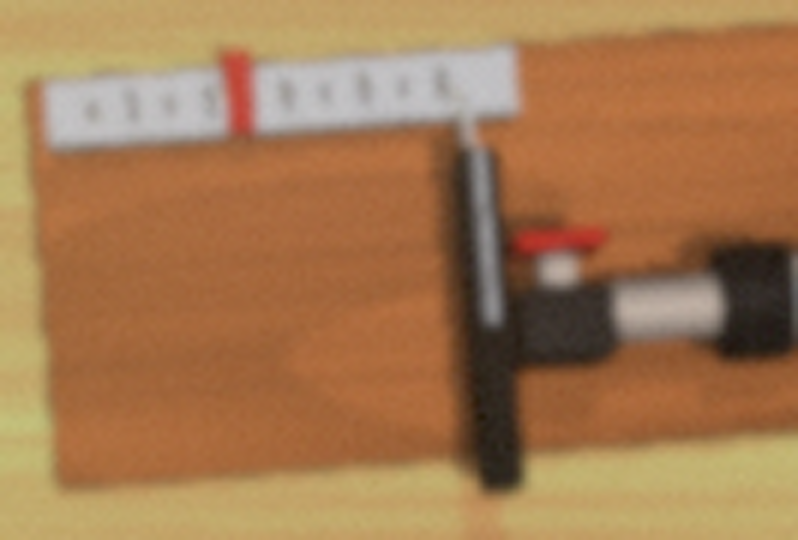

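View pics/scene1.png

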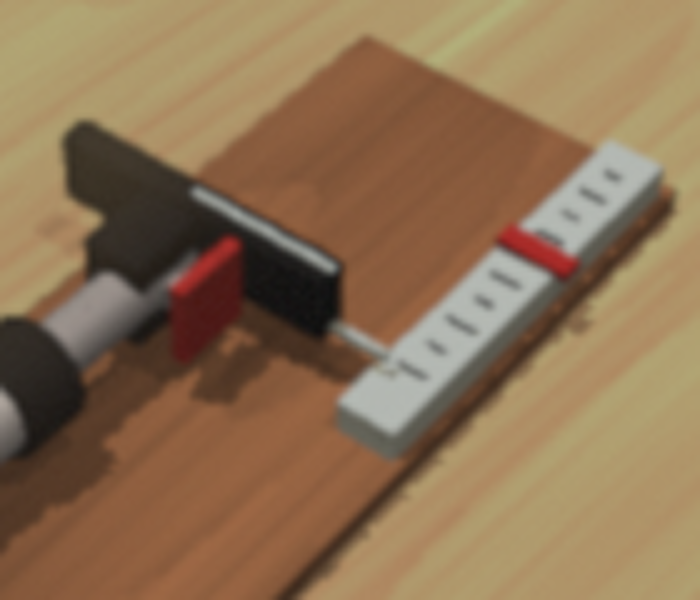

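Top crop: bar ends at (483–520,487) and (458–495,149), mark centre (240,92), strip corners (43,85), (46,150), (521,45), (521,115), and red pad (513–605,239). Scene crop: mark (538,251), pointer tip (388,356), and pad corners (172,290), (240,240), (180,362), (243,305). I'll fit the cradle pose to both views.

```bash
cat > fit.py <<'E'
from rig import robot
import numpy as np
from scipy.optimize import least_squares
def proj(c,p):
    E=c["extrinsics"]; q=p@E[:3,:3].T+E[:3,3]
    return np.stack([c["fx"]*q[:,0]/-q[:,2]+c["cx"], c["fy"]*-q[:,1]/-q[:,2]+c["cy"]],1)
def world(p,P):
    a=p[2]; R=np.array([[np.cos(a),-np.sin(a),0],[np.sin(a),np.cos(a),0],[0,0,1]])
    return np.asarray(P,float)@R.T+[p[0],p[1],0]
E
python3 - <<'E'
from fit import *
S="s0";S1="s1";M="m"
# point (x,y,z), y may be symbolic: ('s',0)= strip -y end, 's1', 'm'
T=[((-60,50,62),(483,488)),((-60,36,62),(520,485)),((60,50,62),(458,150)),((60,36,62),(495,148)),
((77,S1,26),(46,150)),((101,S1,26),(43,85)),((101,S,26),(521,45)),((77,S,26),(521,115)),((89,M,30),(240,92)),
(("L",33,64),(513,236)),(("L",1,64),(606,232))]
C=[((60,36,62),(330,272)),((60,36,30),(325,335)),((60,50,62),(342,262)),
((77,S,26),(340,402)),((101,S,26),(392,445)),((77,S1,26),(612,140)),((101,S1,26),(662,178)),((89,M,30),(538,251)),((83,43,35),(388,356)),
(("L",1,64),(172,290)),(("L",33,64),(240,240)),(("L",1,28),(180,362)),(("L",33,28),(243,305))]
ct,cs=robot.camera("top"),robot.camera("scene")
def ev(p,L): 
    d=dict(s0=p[3],s1=p[4],m=p[5],L=p[6]); return world(p,[[d.get(v,v) for v in P] for P,_ in L])
uv=lambda L,k,o:(np.array([u for _,u in L])+.5)/k-.5+o
tu,cu=uv(T,6,[220,125]),uv(C,5,[190,180])
f=lambda p,w=(1,1):np.concatenate([w[0]*(proj(ct,ev(p,T))-tu).ravel(),w[1]*(proj(cs,ev(p,C))-cu).ravel()])
p0=[560,50,0.05,20,250,130,29]
for w in((1,1),(1,0.01),(0.01,1)):
    r=least_squares(f,p0,args=(w,),loss="soft_l1"); p=r.x
    print(w,p.round(3),"leg",round(p[5]-43,2)); 
    if w==(1,1): print(f(p).reshape(-1,2).round(1).tolist()); np.save("pose.npy",p)
E
```

```text
(1, 1) [ 5.84519e+02 -9.89800e+00  7.00000e-02  2.08210e+01  1.91861e+02
  1.22097e+02  2.61250e+01] leg 79.1
[[0.0, 0.0], [0.6, 0.0], [-0.4, -1.1], [0.1, -1.2], [0.5, -1.4], [0.2, -1.5], [-0.6, -0.4], [0.3, -1.1], [0.0, 0.2], [-0.1, -0.0], [-0.2, -0.4], [-1.4, 1.2], [-0.7, 1.8], [1.3, -1.4], [-1.4, -0.2], [-0.5, -2.0], [-0.3, -0.3], [0.4, -2.5], [-1.0, -1.2], [-0.1, -0.5], [1.2, -0.8], [-0.1, -1.2], [0.0, -0.3], [-0.6, 0.7]]
(1, 0.01) [ 5.83141e+02 -9.95100e+00  7.30000e-02  2.03710e+01  1.92602e+02
  1.21939e+02  2.70550e+01] leg 78.94
(0.01, 1) [585.776  -9.967 -37.636  21.353 188.7   121.806  25.157] leg 78.81
```

Request:
apply_moves --hand '[85,85,85,85,85,85,85,85,85,85]' --pt "30 -18 7" --pt "84 -51 20" --pt "140 -86 34" --pt "196 -120 48" --pt "252 -154 61" --pt "308 -188 75" --pt "364 -223 88" --pt "420 -257 102" --pt "465 -284 113" --pt "500 -306 121" --yaw '[-0.1,-0.22,-0.35,-0.47,-0.6,-0.72,-0.85,-0.97,-1.1,-1.2]'

```text
time: 1.03
tool_pos: [450.1, -175.7, 166.8]
ee_rot: [[-0.04, 0.999, 0.0], [0.999, 0.04, -0.0], [-0.0, 0.0, -1.0]]
ft_force: [1.0, -0.4, -0.4]
opening: 85.1
gripper_force: 0.0
```

Run:
```python
from rig import robot
s=robot.state();print(s["time"],s["tool_pos"],s["ee_rot"].round(4).tolist())
```

```text
1.0333 [ 450.0698054  -175.66676439  166.757005  ] [[-0.0405, 0.9992, 0.0002], [0.9992, 0.0405, -0.0001], [-0.0001, 0.0002, -1.0]]
```

Request:
apply_moves --hand '[85,85,85,85,85,85,85,85,85,85]' --pt "28 22 8" --pt "56 43 15" --pt "84 65 22" --pt "110 86 30" --pt "135 105 36" --pt "155 120 41" --pt "170 132 45" --pt "177 137.5 47" --pt "177 137.5 47" --pt "177 137.5 47" --yaw '[-0.03,-0.03,-0.03,-0.03,-0.03,-0.03,-0.03,-0.03,-0.03,-0.03]'

```text
time: 1.87
tool_pos: [580.4, 3.6, 119.9]
ee_rot: [[-0.064, 0.998, -0.001], [0.998, 0.064, -0.0], [-0.0, -0.001, -1.0]]
ft_force: [0.1, -1.0, 0.3]
opening: 85.1
gripper_force: 0.0
```

Run:
```python
from rig import robot
import cv2,numpy as np
s=robot.state();print(s["time"],s["tool_pos"],s["ee_rot"].round(4).tolist())
a=robot.camera("top")["pixels"][120:220,220:354,::-1];b=robot.camera("scene")["pixels"][150:310,170:370,::-1]
a=cv2.resize(a,(804//2,300),interpolation=cv2.INTER_CUBIC);b=cv2.resize(b,(398,300),interpolation=cv2.INTER_CUBIC)
cv2.imwrite("pics/c1.png",np.hstack([a,b]))
```

```text
1.8667 [580.35912637   3.60818441 119.90447514] [[-0.0642, 0.9979, -0.0006], [0.9979, 0.0642, -0.0001], [-0.0001, -0.0006, -1.0]]
```

View pics/c1.png

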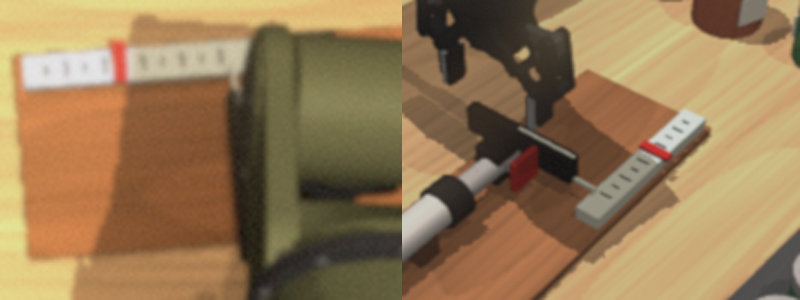

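The arm hides the pointer in the top view. In the scene view the fingers hang at (450,60) and (540,100), straddling the head, with the bar, lever (523,168) and mark (655,152) all visible. I'll descend.

Request:
apply_moves --hand '[85,85,85,85,85,85,85,85]' --pt "3 0 10" --pt "3 0 25" --pt "3 0 40" --pt "3 0 52" --pt "3 0 62" --pt "3 0 70" --pt "3 0 76" --pt "3 0 76" --yaw '[-0.007,-0.007,-0.007,-0.007,-0.007,-0.007,-0.007,-0.007]'

```text
time: 2.63
tool_pos: [580.1, 6.9, 42.9]
ee_rot: [[-0.071, 0.997, -0.002], [0.997, 0.071, 0.0], [0.0, -0.002, -1.0]]
ft_force: [0.0, 0.3, -0.1]
opening: 85.0
gripper_force: 0.0
```

Run:
```python
from rig import robot
import cv2,numpy as np
s=robot.state();print(s["time"],s["tool_pos"],s["ee_rot"].round(4).tolist(),s["ft_force"])
b=robot.camera("scene")["pixels"][170:310,180:367,::-1]
cv2.imwrite("pics/c2.png",cv2.resize(b,(800,600),interpolation=cv2.INTER_CUBIC))
```

```text
2.6333 [580.07043798   6.9200786   42.89554386] [[-0.0708, 0.9975, -0.0015], [0.9975, 0.0708, 0.0001], [0.0002, -0.0015, -1.0]] [ 0.00807431  0.33925264 -0.13506189]
```

View pics/c2.png

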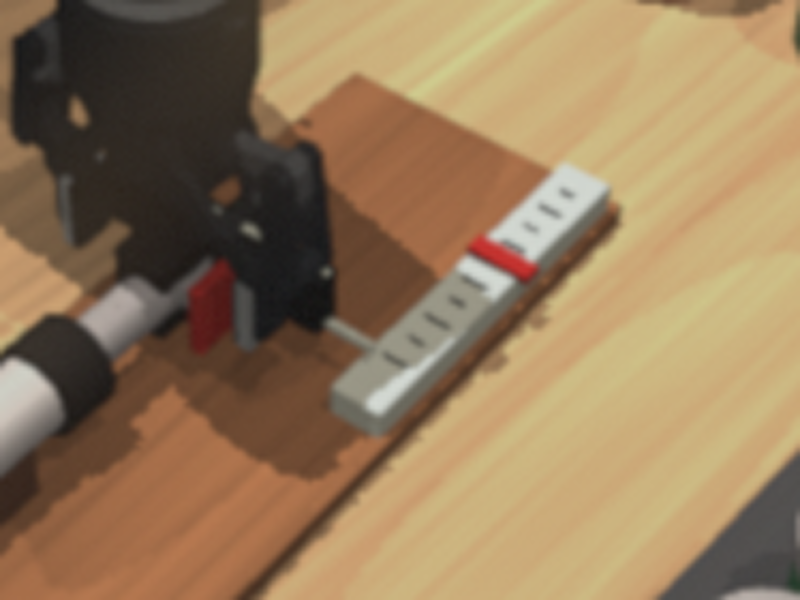

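The +x finger (260–320,240) stands outside the red lever pad (210,305) with a gap, on the collar side of the bar. Pointer at (360,340), mark at (503,258). Now I'll draw out most of the way.

Request:
apply_moves --hand '[85,85,85,85,85,85,85,85,85,85]' --pt "5 0 0" --pt "10 0 0" --pt "18 0 0" --pt "27 0 0" --pt "37 0 0" --pt "47 0 0" --pt "57 0 0" --pt "66 0 0" --pt "72 0 0" --pt "72 0 0" --yaw '[0,0,0,0,0,0,0,0,0,0]'

```text
time: 3.52
tool_pos: [575.5, 79.7, 44.6]
ee_rot: [[-0.072, 0.997, 0.001], [0.997, 0.072, -0.001], [-0.001, 0.001, -1.0]]
ft_force: [-0.0, -5.0, 0.2]
opening: 85.6
gripper_force: 2.6
```

Run:
```python
from rig import robot
import cv2,numpy as np
s=robot.state();print(s["time"],s["tool_pos"],s["ee_rot"].round(4).tolist(),s["ft_force"])
b=robot.camera("scene")["pixels"][170:275,220:360,::-1]
cv2.imwrite("pics/c3.png",cv2.resize(b,(800,600),interpolation=cv2.INTER_CUBIC))
```

```text
3.5167 [575.48549749  79.68721375  44.62524979] [[-0.0724, 0.9974, 0.0008], [0.9974, 0.0724, -0.0007], [-0.0007, 0.0007, -1.0]] [-0.01160162 -5.00452228  0.17303519]
```

View pics/c3.png

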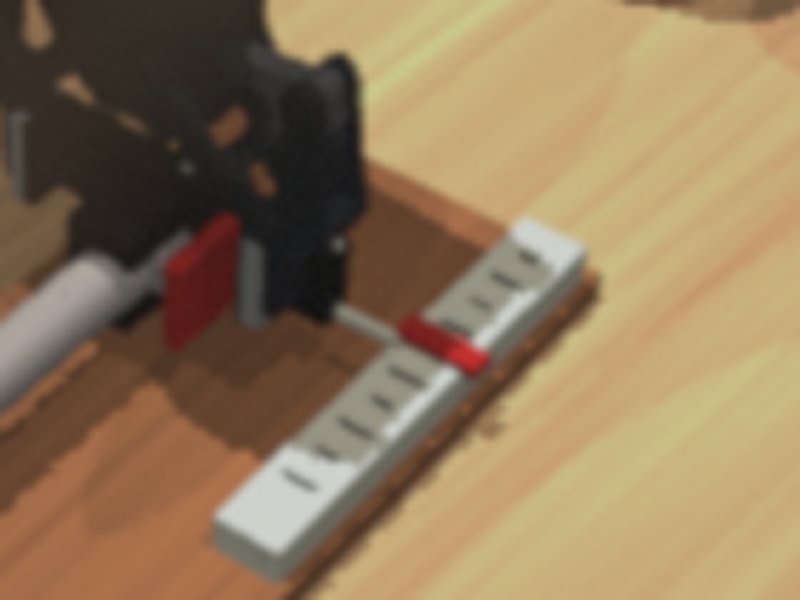

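Pointer line runs (335,305)–(400,340), just short of the mark (445,345). The lever is open, with a gap to the finger. I'll work out the remaining distance.

```bash
cat > leg.py <<'E'
from fit import *
p=np.load("pose.npy"); cs=robot.camera("scene")
def line_leg(a,b,k,o):   # leg at which the pointer axis (x 60..83, z 35) lies on the line a-b seen in a crop
    a,b=[(np.array(v)+.5)/k-.5+o for v in(a,b)]; n=np.array([-(b-a)[1],(b-a)[0]])/np.linalg.norm(b-a)
    m=(a+b)/2
    return least_squares(lambda l:[(proj(cs,world(p,[[72,43+l[0],35]]))[0]-m)@n],[50]).x[0]
def y_at(u,k,o,x,z):     # cradle y of pixel, least squares in (x offset,y)
    u=(np.array(u)+.5)/k-.5+o
    return least_squares(lambda v:proj(cs,world(p,[[v[0],v[1],z]]))[0]-u,[x,100]).x
E
python3 - <<'E'
from leg import *
print("start",line_leg((332,325),(388,356),5,[190,180]))
k=800/140;o=[220,170]
print("now",line_leg((335,305),(400,340),k,o))
print("tip c3, tip start (35)",y_at((400,340),k,o,83,35),y_at((388,356),5,[190,180],83,35))
for q in((401,325),(421,317),(489,356),(472,374),(445,343)): print("mark",y_at(q,k,o,89,30))
for q in((500,232),(513,226),(578,268),(565,276),(538,251)): print("mark0",y_at(q,5,[190,180],89,30))
E
```

```text
start -1.1781934128669815
now 66.10404320444337
tip c3, tip start (35) [ 83.16097236 109.12469809] [83.85238171 42.10202684]
mark [ 76.80166617 119.24079204]
mark [ 79.6385795  126.22328501]
mark [106.16419909 125.21652182]
mark [106.46425919 115.28419284]
mark [ 92.19915395 121.32064984]
mark0 [ 75.88373579 120.03760767]
mark0 [ 77.75048414 125.57038626]
mark0 [108.05873783 122.49620246]
mark0 [106.7015241  116.23887306]
mark0 [ 92.10401837 120.6276827 ]
```

Request:
apply_moves --hand '[85,85,85,85,85]' --pt "4 0 0" --pt "8 0 0" --pt "11 0 0" --pt "12 0 0" --pt "12 0 0" --yaw '[0,0,0,0,0]'

```text
time: 4.03
tool_pos: [574.7, 90.6, 44.6]
ee_rot: [[-0.071, 0.997, 0.0], [0.997, 0.071, -0.001], [-0.001, 0.0, -1.0]]
ft_force: [-1.3, -5.8, 1.9]
opening: 85.3
gripper_force: 2.8
```

Run:
```python
from rig import robot
import cv2,numpy as np
s=robot.state();print(s["time"],s["tool_pos"],s["ee_rot"].round(4).tolist(),s["ft_force"])
b=robot.camera("scene")["pixels"][180:260,240:347,::-1]
cv2.imwrite("pics/c4.png",cv2.resize(b,(800,598),interpolation=cv2.INTER_CUBIC))
```

```text
4.0333 [574.68508506  90.57937421  44.60836379] [[-0.0714, 0.9974, 0.0005], [0.9974, 0.0714, -0.0006], [-0.0007, 0.0004, -1.0]] [-1.27319028 -5.84293528  1.86564323]
```

View pics/c4.png

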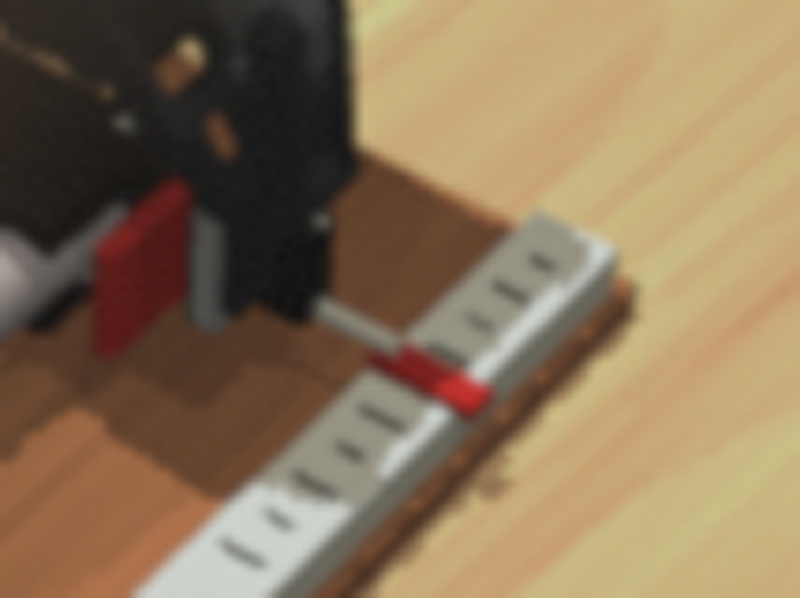

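Pointer tip is at about (408,348), line from (318,302). The mark spans (372–492, 348–415). I'll compute the rest.

Run:
```python
from leg import *
k=800/107;o=[240,180]
print("line",line_leg((318,302),(405,345),k,o),"tip",y_at((407,346),k,o,83,35))
for q in((372,357),(400,345),(492,396),(470,415),(433,380)): print("mark",y_at(q,k,o,89,30))
```

```text
line 77.42486711447609 tip [ 84.54665355 120.91954964]
mark [ 77.45264156 116.93304018]
mark [ 80.32649343 124.61216803]
mark [107.36061477 124.09395947]
mark [106.84766558 115.48091324]
mark [ 93.34903857 119.69785796]
```

Request:
apply_moves --squeeze 50 --hand '[75,65,55,48,42,36,30,20,20,20]' --pt "0 0 0" --pt "0 0 0" --pt "0 0 0" --pt "0 0 0" --pt "0 0 0" --pt "0 0 0" --pt "0 0 0" --pt "0 0 0" --pt "0 0 0" --pt "0 0 0" --yaw '[0,0,0,0,0,0,0,0,0,0]'

```text
time: 4.97
tool_pos: [573.8, 90.3, 45.7]
ee_rot: [[-0.072, 0.997, -0.002], [0.997, 0.072, -0.001], [-0.001, -0.002, -1.0]]
ft_force: [-19.7, -7.8, 21.3]
opening: 29.5
gripper_force: 52.1
```

Request:
apply_moves --hand '[20,20,20,20,20,20,20,20]' --pt "0 0 0" --pt "0 0 0" --pt "0 0 0" --pt "0 0 0" --pt "0 0 0" --pt "0 0 0" --pt "0 0 0" --pt "0 0 0" --yaw '[0,0,0,0,0,0,0,0]'

```text
time: 5.63
tool_pos: [573.8, 90.3, 45.7]
ee_rot: [[-0.071, 0.997, -0.002], [0.997, 0.071, -0.001], [-0.001, -0.002, -1.0]]
ft_force: [-19.7, -8.1, 21.9]
opening: 28.8
gripper_force: 52.0
```

Run:
```python
from rig import robot
import cv2,numpy as np
s=robot.state();print(s["time"],s["tool_pos"],s["opening"],s["ft_force"])
b=robot.camera("scene")["pixels"][180:260,240:347,::-1]
cv2.imwrite("pics/c5.png",cv2.resize(b,(800,598),interpolation=cv2.INTER_CUBIC))
```

```text
5.6333 [573.84675316  90.31605003  45.6653099 ] 28.778826404979323 [-19.73588178  -8.13223935  21.87209877]
```

View pics/c5.png

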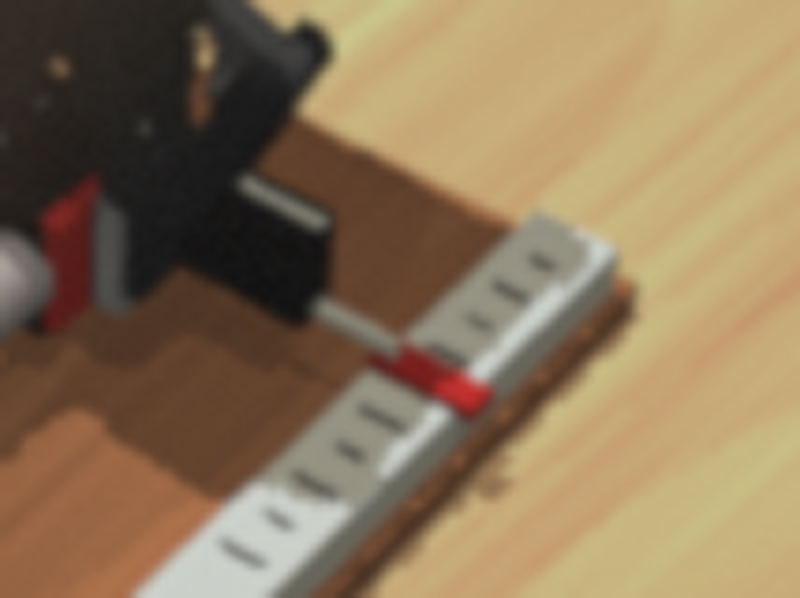

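The pad is now tight against the block: opening 28.8 mm at 52 N, which is the 30 mm hard stop less pad give. The pointer tip hasn't moved, still at (407,346) over the mark. Handing in.

```bash
python3 -c "
from rig import robot
print(robot.hand_in())"
```

```text
the job is handed in; nothing more can be done
None
```

The job is handed in with the leg drawn out about 79 mm, the pointer over the red mark to within about 1 mm by camera, the lever squeezed shut and the gripper still holding; no pass or fail came back, and I did not picture the jars again, though the arm stayed well clear of them.

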